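Lay up a serving board and a mug at the steel bench

TASK

Lay up this order for service: on the wooden paddle board, stand the white ramekin centred in the dark ring at the end away from the board's handle and put the wooden knobbed lid squarely on top of it, stand the steel tumbler centred in the other ring so that it is between the ramekin and the handle, and stand the mug in the middle of the round cork mat. Everything ends upright and let go; set things down rather than dropping them, and leave the pepper mill, the bowl and the brown glass jar where they are.

Things in the scene. Friction and masses are not known exactly. Their poses are not given: they have to be found in the camera images.
- ramekin_center (a point): Loose small white ceramic ramekin, a round open pot without handle: 62 mm across at the rim, 58 mm at the foot, 42 mm high, wall 4 mm. Point: on its axis half-way up, 21 mm above its underside; z up. Starts upright on the bench in the row of four loose things nearest the robot, which stand in any order.
- lid_knob (a point): Loose wooden lid for the ramekin: flat disc 72 mm across, 10 mm thick (it simply rests on the ramekin's rim), with a turned knob 22 mm across (25 mm near its top) standing 34 mm up from the disc, 44 mm in all. Point: on the axis in the knob, 33 mm above the underside, 11 mm below the knob's top; z up. Starts disc down on the bench in the row.
- tumbler_center (a point): Loose steel tumbler, straight, open, without handle: 54 mm across at the rim, 52 mm at the foot, 95 mm high. The point is on its axis half-way up, 47.5 mm above its underside; z is its axis, up. It starts upright on the bench in the row.
- mug_center (a point): Loose white ceramic mug with one handle: body 62 mm across, 85 mm high. Point: on the body's axis half-way up, 42.5 mm above its underside; z up, +y points to the handle, which reaches about 60 mm from the axis. Starts upright on the bench in the row, handle turned any way; the handle's final direction does not matter.
- board: Paddle-shaped wooden serving board, fixed to the bench: blade 230 x 140 x 18 mm, a narrow handle at one end. Origin: middle of the blade's underside, at bench height; x along the board to the handle, z up. Two flat dark rings 86 mm across have centres at x = +57.5 mm (by the handle) and -57.5 mm (far from it), y = 0. It lies left or right, beyond the row, handle to the robot's left.
- mat: Round flat cork mat, 110 mm across and 6 mm thick, fixed to the bench on the other side from the board. The origin is the centre of its underside; z is up.
- mill_center (a point): Bystander: dark turned wooden pepper mill, 54 mm across, 130 mm high, loose, at the back of the bench; leave it. The point is on its axis half-way up, 65 mm above the bench.
- bowl_center (a point): Bystander: white bowl 120 mm across and 50 mm high, loose, at one end of the row; leave it. The point is on its axis, 25 mm above the bench.
- jar_center (a point): Bystander: brown glass jar with a steel cap, 72 mm across, 100 mm high, loose, at one end of the row; leave it. The point is on its axis, 50 mm above the bench.
Mind the look-alikes: they are no part of the job. Leave any purple look-alike of the part that bears tumbler_center alone.

How it is judged (in metres and radians):
At the end, for the whole second after the job is handed in: On the board, ramekin in the ring away from the handle and tumbler in the ring by the handle, each within 15 mm along and across; lid flat on the ramekin, within 10 mm of its axis; mug on the mat within 15 mm of its centre. All upright within 0.12 rad, at rest, released (x of ramekin_center in the frame of board between -0.0725 and -0.0425 m and y of ramekin_center in the frame of board between -0.015 and 0.015 m and z of ramekin_center in the frame of board between 0.033 and 0.045 m and x of tumbler_center in the frame of board between 0.0425 and 0.0725 m and y of tumbler_center in the frame of board between -0.015 and 0.015 m and z of tumbler_center in the frame of board between 0.0595 and 0.0715 m and horizontal distance between mug_center and mat below 0.015 m and z of mug_center in the frame of mat between 0.0425 and 0.0545 m and horizontal distance between lid_knob and ramekin_center below 0.01 m and z of lid_knob in the frame of ramekin_center between 0.049 and 0.059 m and angle between each of ramekin_center, lid_knob, tumbler_center, mug_center's own z axis and vertical below 0.12 rad and linear speed of each of ramekin, lid, tumbler, mug below 0.02 m/s and angular speed of each of ramekin, lid, tumbler, mug below 0.2 rad/s); the robot touches nothing.
It fails at once if the pepper mill, the bowl or the jar is moved more than 25 mm or knocked over ((distance of mill_center from where it was at the start of the episode above 0.025 m or angle between mill_center's own z axis and vertical above 0.4 rad) or (distance of bowl_center from where it was at the start of the episode above 0.025 m or angle between bowl_center's own z axis and vertical above 0.4 rad) or (distance of jar_center from where it was at the start of the episode above 0.025 m or angle between jar_center's own z axis and vertical above 0.4 rad)).
It fails at once if ramekin, lid, tumbler or mug is dropped (falls freely by more than about 25 mm) ((linear speed of ramekin above 0.7 m/s and contact force between ramekin and the arm below 0.05 N and contact force between ramekin and the fingers below 0.05 N) or (linear speed of lid above 0.7 m/s and contact force between lid and the arm below 0.05 N and contact force between lid and the fingers below 0.05 N) or (linear speed of tumbler above 0.7 m/s and contact force between tumbler and the arm below 0.05 N and contact force between tumbler and the fingers below 0.05 N) or (linear speed of mug above 0.7 m/s and contact force between mug and the arm below 0.05 N and contact force between mug and the fingers below 0.05 N)).
It also fails if it takes over 122 s, if anything falls off the work surface, if the arm or the gripper's body presses on something with over 40 N, if the wrist force passes 120 N, or if a joint passes its speed limit or range.

ROBOT

A 7-joint arm with a two-finger parallel gripper is mounted at the origin on the work surface. World frame = base frame: x ahead of the robot, y to its left, z up, the work surface at z = 0. Lengths are in mm, angles in rad, forces in N, time in s.
With the tool pointing down it reaches from about 425 to 875 mm from the base axis. Payload 8.4 kg.
Tool frame: the origin (TCP) lies at the very end of the fingers, on their centre line; the grasp point (between the pads) lies 19 mm behind it (arm.grip_point_offset is the distance from the TCP to the grasp point, in mm); z points along the fingers, y is the line along which they close (so a half turn about z gives the same grasp; the last joint's range is limited). The gripper opens to 87 mm and grips with 3 to 60 N. Pads are 19 mm wide; open, the fingers measure 117 mm over their backs; the gripper's body (75 mm by 190 mm) begins 51 mm behind the grasp point.
Start: joints at [-1.279, 0.333, 0.04, 1.465, -0.013, 1.343, -0.059], TCP at [247.602, 600.963, 222.546] pointing down, gripper open.
Joint ranges: [-2.58, 2.58], [-0.38, 2.09], [-1.3, 1.39], [0.25, 2.4], [-1.5, 4.64], [0.08, 2.09], [-2.65, 2.65]. Speed limits (rad/s): [2.22, 2.22, 2.79, 2.79, 3.14, 3.14, 3.14].

INTERFACE

Orientations are given as a 3x3 rotation matrix whose columns are the frame's x, y, z axes.
In Python, from station import arm gives the robot as it stands. The module is installed in compiled form; this text tells all that it offers.
- The arm moves only by the tool drive_tool, never from a script. Its argument "deltas" is a list of rows, each a list of 7 numbers: the shift along the world's x, y, z in mm, then the turn, a rotation vector about the world's x, y, z in rad, then the opening, from 0 (shut) to 1 (fully open). In form: [[tx, ty, tz, rx, ry, rz, gripper], ...]. A call has 1 to 8 rows; each row shifts and turns the commanded pose from where the row before left it; what a row does not reach is not made up. A row lasts 1/10 s, in which the tool goes at most 50 mm and 8.59 degrees, less where a joint would pass 70% of its speed; a pose out of reach is approached as far as the arm can. A call with a gripper value outside its range is refused whole. The fingers move at their own pace and stop on an object; the grip force is fixed at half the most. Time passes only in rows, so rows that do not move let the fingers close. It gives the time, the measured TCP pose, the force, the opening and the grip force at its end, in the units of the state.
- arm.get_state(): the state, without advancing time (a new reading comes with each control period).
- arm.camera(name): name is "scene" or "side" or "wrist"; returns (picture, depth): 420x560x3 uint8, blue, green, red; 420x560 float32, mm along the optical axis (not along the pixel's ray), 0 where there is no reading.
- arm.camera_model(name): a dict with "camera_matrix" (3x3 intrinsics, pixels), "view" (4x4, takes a point from world to camera coordinates); the wrist camera has in their place "mount" (4x4, takes a point from camera to tool coordinates, whose origin is the TCP and whose axes are the flange's). Camera axes: x right, y down, z forward; pixel columns grow to the right and rows downward; lengths in mm; the calibration is good to about 2 mm. A picture is of the moment at which its call begins: read the wrist's pose just before it. camera_model takes no time and is no camera call.
- arm.job_done(): hands the job in; it is judged then, once.
The state is a dict: "t": time; "joints": joint angles; "qvel": joint speeds; "joint_efforts": joint torques, N m; "tcp_pos": TCP position; "tool_rot": TCP orientation; "wrist_force": force on the tool from outside, world axes, zero at the start; "moment": the same for the moment, N m; "grip_width": finger opening in mm; "gripper_force": force on a finger pad.
Only numpy, scipy, OpenCV 4.12 (cv2) and the standard library are available. Lean on these libraries where they do the work, as an engineer would, in place of code of your own. Each camera call takes 0.05 s, during which the arm holds its last target. There are 200 camera calls.

## Working session

There is one attempt and no reset: what is moved stays moved. The work goes in short steps, Python scripts to look and compute and a tool call to move; the robot and the scene stay as the last step left them, time stands still between calls to the robot, and variables do not carry over. Pictures are saved under pics/ and viewed, at most 14 in all, crops included, and the job is handed in when it is done.

Besides the shell and the picture viewer there is one more tool, called after "Emit:" as name(argument=value, ...), one argument or row to a line, values as JSON. drive_tool: Moves the arm, as the interface text tells. Its arguments: {"type":"object","properties":{"deltas":{"type":"array"}},"required":["deltas"]}

```bash
mkdir -p pics
cat > h.py <<'E'
import numpy as np, cv2
from station import arm
def world(name,dep):
    m=arm.camera_model(name);K=np.array(m["camera_matrix"]);V=np.linalg.inv(np.array(m["view"]))
    v,u=np.mgrid[0:dep.shape[0],0:dep.shape[1]]
    P=np.stack([(u-K[0,2])/K[0,0]*dep,(v-K[1,2])/K[1,1]*dep,dep],-1)
    return P@V[:3,:3].T+V[:3,3]
E
python3 - <<'E'
from h import *
for n in("scene","side"):
    p,d=arm.camera(n);cv2.imwrite(f"pics/{n}0.png",p);np.save(f"{n}0.npy",d)
    m=arm.camera_model(n);print(n,np.round(np.linalg.inv(np.array(m["view"])),2).tolist(),np.round(m["camera_matrix"],0).tolist())
s=arm.get_state();print(s["t"],s["tcp_pos"],np.round(s["tool_rot"],3).tolist(),s["grip_width"])
E
```

```text
scene [[0.35, 0.77, -0.53, 1261.85], [0.94, -0.28, 0.21, -235.44], [0.01, -0.57, -0.82, 1086.46], [0.0, 0.0, 0.0, 1.0]] [[458.0, 0.0, 278.0], [0.0, 458.0, 207.0], [0.0, 0.0, 1.0]]
side [[0.9, -0.23, 0.38, 30.43], [-0.45, -0.43, 0.79, -1134.63], [-0.02, -0.87, -0.49, 762.04], [0.0, 0.0, 0.0, 1.0]] [[437.0, 0.0, 285.0], [0.0, 437.0, 213.0], [0.0, 0.0, 1.0]]
0.1 [247.50089996 600.58035678 221.74147532] [[-0.925, 0.381, -0.0], [0.381, 0.925, -0.001], [-0.0, -0.001, -1.0]] 86.9847329114132
```

View pics/scene0.png

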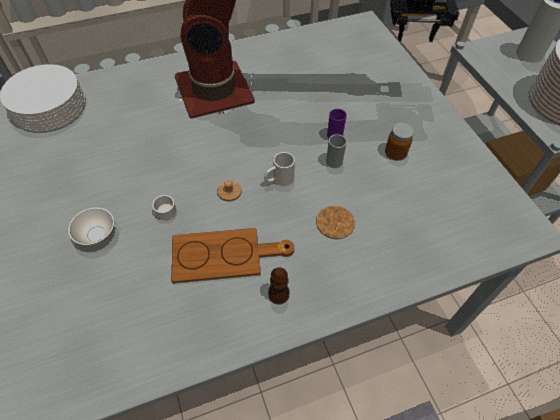

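View pics/side0.png

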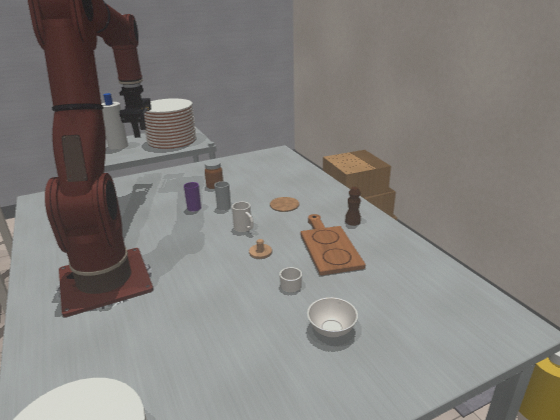

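The scene view shows the ramekin at (163,208), lid (229,189), mug (283,170) with its handle at (270,178), board (216,255) and mat (335,222). There are two possible tumblers: steel grey at (336,152) and purple at (337,123). The grey one fits the description, and the purple one is the look-alike to leave alone. I'll measure everything and make an enlarged crop to confirm.

```bash
cat > meas.py <<'E'
from h import *
W={n:world(n,np.load(f"{n}0.npy")) for n in("scene","side")}
I={n:cv2.imread(f"pics/{n}0.png") for n in W}
items={"ramekin":(163,208,42),"lid":(229,189,44),"liddisc":(229,191,10),"tumbler":(336,152,95),"purple":(337,123,95),"mug":(283,170,85),"jar":(398,142,100),"bowl":(92,230,50),"mill":(279,285,130)}
for k,(u,v,h) in items.items():
    P=W["scene"][v-12:v+12,u-10:u+10].reshape(-1,3);P=P[P[:,2]>4];c=np.median(P[:,:2],0)
    for n in W:
        A=W[n].reshape(-1,3);q=A[(np.hypot(*(A[:,:2]-c).T)<75)&(abs(A[:,2]-h)<4)]
        if len(q)<4: print(k,n,"few",len(q));continue
        (x,y),r=cv2.minEnclosingCircle(q[:,:2].astype(np.float32))
        print(k,n,len(q),"c",round(x),round(y),"d",round(2*r),"z",q[:,2].mean().round(1))
for n in W:
    A=W[n];hsv=cv2.cvtColor(I[n],cv2.COLOR_BGR2HSV)
    wood=(hsv[...,1]>90)&(hsv[...,0]<25)
    c=(335,222) if n=="scene" else (284,204)
    for nm,lo,hi,c in(("mat",2.5,9.5,c),("board",13,23,(216,255) if n=="scene" else (331,249))):
        m=(wood&(A[...,2]>lo)&(A[...,2]<hi)).astype(np.uint8)
        L=cv2.connectedComponents(m)[1]
        ids,ct=np.unique(L[c[1]-20:c[1]+20,c[0]-20:c[0]+20],return_counts=True);ct[ids==0]=0
        q=A[L==ids[ct.argmax()]];
        if nm=="mat":
            (x,y),r=cv2.minEnclosingCircle(q[:,:2].astype(np.float32));print(nm,n,"c",round(x),round(y),2*r,q[:,:2].mean(0),q[:,2].mean())
        else:
            R=cv2.minAreaRect(q[:,:2].astype(np.float32));print(nm,n,R,q[:,2].mean())
cv2.imwrite("pics/crop0.png",cv2.resize(I["scene"][100:300,140:420],None,fx=2.8,fy=2.8,interpolation=3))
E
python3 meas.py
```

```text
ramekin scene 99 c 459 -272 d 66 z 41.6
ramekin side 92 c 461 -276 d 65 z 40.5
lid scene 39 c 453 -81 d 23 z 44.2
lid side 23 c 452 -82 d 21 z 42.3
liddisc scene 285 c 460 -85 d 128 z 10.0
liddisc side 197 c 453 -84 d 75 z 8.9
tumbler scene 74 c 451 258 d 57 z 94.0
tumbler side 34 c 452 258 d 59 z 93.0
purple scene 77 c 381 298 d 113 z 93.8
purple side 27 c 351 304 d 59 z 92.8
mug scene 91 c 458 88 d 65 z 84.4
mug side 51 c 457 86 d 66 z 83.0
jar scene 247 c 483 458 d 67 z 100.0
jar side 67 c 482 455 d 67 z 98.6
bowl scene 175 c 469 -468 d 120 z 49.2
bowl side 183 c 470 -470 d 120 z 48.9
mill scene 76 c 811 -58 d 26 z 129.1
mill side 20 c 808 -62 d 25 z 128.2
mat scene c 657 168 112.05875396728516 [659.88085161 168.1845014 ] 6.11684400059448
board scene ((659.3223876953125, -132.51885986328125), (324.51043701171875, 142.63221740722656), 75.52247619628906) 18.19262681904236
mat side c 659 167 109.32630157470703 [656.46408562 166.10312004] 4.706985313006085
board side ((658.4583129882812, -133.97349548339844), (330.79925537109375, 138.87681579589844), 75.73841094970703) 17.072878877972467
```

View pics/crop0.png

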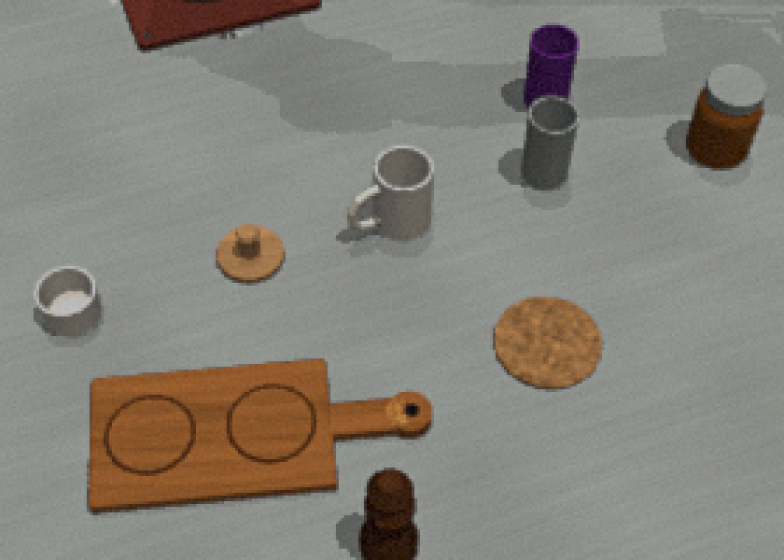

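The crop confirms the choice: the grey steel tumbler at crop (550,140) is the one I want, and the purple one behind it stays. The mug handle points towards -y. The heights and diameters all match the given sizes. Next I'll measure the ring centres and the mug handle direction.

```bash
cat > ring.py <<'E'
from h import *
for n in("scene","side"):
    I=cv2.imread(f"pics/{n}0.png");A=world(n,np.load(f"{n}0.npy"));g=cv2.cvtColor(I,cv2.COLOR_BGR2GRAY)
    bh=cv2.morphologyEx(g,cv2.MORPH_BLACKHAT,np.ones((9,9)))
    m=cv2.getPerspectiveTransform  # unused
    M=arm.camera_model(n);K=np.array(M["camera_matrix"]);V=np.linalg.inv(np.array(M["view"]))
    b=np.array([.249,.969]);c0=np.array([647,-180])
    for nm,s in(("far",-57.5),("near",57.5)):
        v,u=np.where(bh>14);r=np.stack([(u-K[0,2])/K[0,0],(v-K[1,2])/K[1,1],np.ones(len(u))],1)@V[:3,:3].T
        p=(V[:3,3]+r*((18-V[2,3])/r[:,2])[:,None])[:,:2];q=p[abs(np.hypot(*(p-c0-s*b).T)-42)<10]
        for _ in range(3):
            s_=np.linalg.lstsq(np.c_[2*q,np.ones(len(q))],(q**2).sum(1),rcond=None)[0];R=np.sqrt(s_[2]+s_[0]**2+s_[1]**2)
            q=q[abs(np.hypot(*(q-s_[:2]).T)-R)<3.5]
        print(n,nm,s_[:2].round(1),"d",(2*R).round(1),len(q))
    P=A.reshape(-1,3);c=np.array([457.5,87]);d=P[:,:2]-c;r=np.hypot(*d.T);k=(r>38)&(r<64)&(P[:,2]>20)&(P[:,2]<80)
    print("handle",k.sum(),np.degrees(np.arctan2(*np.median(d[k],0)[::-1])))
E
sed -i '/unused/d' ring.py; python3 ring.py
```

```text
scene far [ 631.6 -233.8] d 82.8 203
scene near [ 659.5 -122.4] d 82.4 185
handle 66 -75.4670980506293
side far [ 633.  -234.3] d 82.8 100
side near [ 660.9 -123.5] d 81.4 81
handle 45 -79.4851329726436
```

Emit:
drive_tool(
  deltas=[
    [26,-30,0,0,0,0,1],
    [26,-40,0,0,0,0,1],
    [26,-40,0,0,0,0,1],
    [26,-40,0,0,0,0,1],
    [26,-40,0,0,0,0,1],
    [26,-40,0,0,0,0,1],
    [26,-40,0,0,0,0,1],
    [26,-40,0,0,0,0,1],
  ],
)

```text
t: 0.9
tcp_pos: [456.2, 289.0, 222.4]
tool_rot: [[-0.925, 0.381, -0.0], [0.381, 0.925, -0.0], [0.0, -0.0, -1.0]]
wrist_force: [0.4, 0.2, 0.3]
grip_width: 87.3
gripper_force: 0.0
```

Emit:
drive_tool(
  deltas=[
    [0,-40,0,0,0,0,1],
    [0,-40,0,0,0,0,1],
    [0,-40,0,0,0,0,1],
    [0,-40,0,0,0,0,1],
    [0,-40,0,0,0,0,1],
    [0,-40,0,0,0,0,1],
    [0,-40,0,0,0,0,1],
    [0,-40,0,0,0,0,1],
  ],
)

```text
t: 1.7
tcp_pos: [455.1, -30.7, 222.4]
tool_rot: [[-0.925, 0.381, -0.0], [0.381, 0.925, 0.0], [0.0, 0.0, -1.0]]
wrist_force: [-0.3, -0.5, 0.1]
grip_width: 87.3
gripper_force: 0.0
```

Emit:
drive_tool(
  deltas=[
    [0,-40,0,0,0,0,1],
    [0,-40,0,0,0,0,1],
    [0,-40,0,0,0,0,1],
    [0,-40,0,0,0,0,1],
    [0,-40,0,0,0,0,1],
    [0,-25,0,0,0,0,1],
    [0,0,0,0,0,0,1],
    [0,0,0,0,0,0,1],
  ],
)

```text
t: 2.5
tcp_pos: [455.3, -254.0, 222.2]
tool_rot: [[-0.924, 0.382, -0.001], [0.382, 0.924, 0.0], [0.001, -0.0, -1.0]]
wrist_force: [0.3, 0.3, -0.6]
grip_width: 87.3
gripper_force: 0.0
```

Emit:
drive_tool(
  deltas=[
    [2.5,-10,-20,0,0,0,1],
    [2.5,-10,-40,0,0,0,1],
    [0,0,-40,0,0,0,1],
    [0,0,-40,0,0,0,1],
    [0,0,-30,0,0,0,1],
    [0,0,-24,0,0,0,1],
    [0,0,-18,0,0,0,1],
    [0,0,0,0,0,0,1],
  ],
)

```text
t: 3.3
tcp_pos: [459.4, -271.4, 8.2]
tool_rot: [[-0.925, 0.379, -0.004], [0.379, 0.925, 0.002], [0.005, 0.001, -1.0]]
wrist_force: [-0.1, 0.9, 0.8]
grip_width: 87.3
gripper_force: 0.0
```

Emit:
drive_tool(
  deltas=[
    [0,0,0,0,0,0,0.8],
    [0,0,0,0,0,0,0.6],
    [0,0,0,0,0,0,0.5],
    [0,0,0,0,0,0,0.5],
    [0,0,0,0,0,0,0.4],
    [0,0,0,0,0,0,0.4],
    [0,0,0,0,0,0,0.4],
    [0,0,0,0,0,0,0.4],
  ],
)

```text
t: 4.1
tcp_pos: [461.2, -273.8, 11.3]
tool_rot: [[-0.925, 0.381, 0.001], [0.381, 0.925, 0.001], [-0.001, 0.001, -1.0]]
wrist_force: [-0.9, 2.3, 7.4]
grip_width: 60.6
gripper_force: 29.8
```

Emit:
drive_tool(
  deltas=[
    [0,0,10,0,0,0,0.4],
    [0,0,25,0,0,0,0.4],
    [0,0,25,0,0,0,0.4],
    [20,5,20,0,0,0,0.4],
    [30,7,0,0,0,0,0.4],
    [30,7,0,0,0,0,0.4],
    [30,7,0,0,0,0,0.4],
    [30,7,0,0,0,0,0.4],
  ],
)

```text
t: 4.9
tcp_pos: [601.6, -240.6, 91.1]
tool_rot: [[-0.925, 0.381, -0.0], [0.381, 0.925, -0.0], [0.0, -0.0, -1.0]]
wrist_force: [-0.6, 0.1, -1.6]
grip_width: 61.4
gripper_force: 30.0
```

Emit:
drive_tool(
  deltas=[
    [20,5,0,0,0,0,0.4],
    [11,2,0,0,0,0,0.4],
    [0,0,0,0,0,0,0.4],
    [0,0,0,0,0,0,0.4],
    [0,0,0,0,0,0,0.4],
  ],
)

```text
t: 5.4
tcp_pos: [630.3, -235.0, 90.8]
tool_rot: [[-0.924, 0.383, -0.0], [0.383, 0.924, -0.0], [0.0, -0.0, -1.0]]
wrist_force: [-0.1, 0.2, -0.9]
grip_width: 60.6
gripper_force: 30.0
```

Emit:
drive_tool(
  deltas=[
    [2,1,-20,0,0,0,0.4],
    [0,0,-20,0,0,0,0.4],
    [0,0,-12,0,0,0,0.4],
    [0,0,-5,0,0,0,0.4],
    [0,0,-2,0,0,0,0.4],
    [0,0,0,0,0,0,0.4],
    [0,0,0,0,0,0,0.4],
  ],
)

```text
t: 6.1
tcp_pos: [634.0, -233.4, 32.4]
tool_rot: [[-0.925, 0.381, 0.001], [0.381, 0.925, -0.0], [-0.001, 0.0, -1.0]]
wrist_force: [0.3, -0.5, -1.5]
grip_width: 61.0
gripper_force: 30.0
```

Emit:
drive_tool(
  deltas=[
    [-1,-1,-1.5,0,0,0,0.4],
    [0,0,-1,0,0,0,0.4],
    [0,0,-0.5,0,0,0,0.4],
    [0,0,0,0,0,0,0.4],
    [0,0,0,0,0,0,0.4],
  ],
)

```text
t: 6.6
tcp_pos: [632.6, -234.4, 29.4]
tool_rot: [[-0.925, 0.381, 0.0], [0.381, 0.925, -0.0], [-0.0, 0.0, -1.0]]
wrist_force: [-3.2, 0.2, 5.5]
grip_width: 60.3
gripper_force: 29.8
```

Contact felt (force +5.5 N), so I'll release and lift.

Emit:
drive_tool(
  deltas=[
    [0,0,0,0,0,0,0.75],
    [0,0,0,0,0,0,0.9],
    [0,0,0,0,0,0,1],
    [0,0,0,0,0,0,1],
    [0,0,15,0,0,0,1],
    [0,0,40,0,0,0,1],
    [0,0,40,0,0,0,1],
    [0,0,30,0,0,0,1],
  ],
)

```text
t: 7.4
tcp_pos: [633.1, -234.8, 157.4]
tool_rot: [[-0.924, 0.381, 0.002], [0.381, 0.924, -0.001], [-0.003, 0.0, -1.0]]
wrist_force: [1.1, -0.2, -0.5]
grip_width: 86.7
gripper_force: 0.0
```

Emit:
drive_tool(
  deltas=[
    [-30,25,0,0,0,0,1],
    [-35,30,0,0,0,0,1],
    [-35,30,0,0,0,0,1],
    [-35,30,0,0,0,0,1],
    [-30,25,0,0,0,0,1],
    [-15,12,0,0,0,0,1],
    [0,0,0,0,0,0,1],
    [0,0,0,0,0,0,1],
  ],
)

```text
t: 8.2
tcp_pos: [453.2, -82.1, 154.5]
tool_rot: [[-0.925, 0.381, 0.002], [0.381, 0.925, 0.001], [-0.001, 0.002, -1.0]]
wrist_force: [0.4, 0.5, 0.7]
grip_width: 87.0
gripper_force: 0.0
```

```bash
cat > chk.py <<'E'
import sys
from h import *
# args: n x y h R ...  rim centre near (x,y) at height h
tag=sys.argv[1];a=list(map(float,sys.argv[2:]))
for n in("scene","side"):
    p,d=arm.camera(n);cv2.imwrite(f"pics/{n}{tag}.png",p);A=world(n,d).reshape(-1,3)
    for i in range(0,len(a),4):
        x,y,h,R=a[i:i+4];q=A[(np.hypot(A[:,0]-x,A[:,1]-y)<R)&(abs(A[:,2]-h)<4)]
        if len(q)<4: print(n,a[i:i+4],"few");continue
        (cx,cy),r=cv2.minEnclosingCircle(q[:,:2].astype(np.float32));print(n,a[i:i+4],"c",round(cx,1),round(cy,1),"d",round(2*r),"z",q[:,2].mean().round(1))
s=arm.get_state();print(s["t"],np.round(s["tcp_pos"],1))
E
python3 chk.py 1 632 -234 60 50  452 -82 44 30 452 -82 10 45
```

```text
scene [632.0, -234.0, 60.0, 50.0] c 630.2 -233.9 d 64 z 59.5
scene [452.0, -82.0, 44.0, 30.0] c 452.6 -81.3 d 21 z 43.3
scene [452.0, -82.0, 10.0, 45.0] c 454.0 -83.7 d 80 z 9.9
side [632.0, -234.0, 60.0, 50.0] c 632.4 -236.2 d 68 z 58.2
side [452.0, -82.0, 44.0, 30.0] c 451.5 -83.1 d 23 z 43.0
side [452.0, -82.0, 10.0, 45.0] c 452.7 -84.4 d 74 z 8.8
8.3 [453.4 -82.9 154.1]
```

Emit:
drive_tool(
  deltas=[
    [-1,0,-30,0,0,0,1],
    [0,0,-40,0,0,0,1],
    [0,0,-30,0,0,0,1],
    [0,0,-20,0,0,0,1],
    [0,0,-14,0,0,0,1],
    [0,0,-4,0,0,0,1],
    [0,0,0,0,0,0,1],
    [0,0,0,0,0,0,1],
  ],
)

```text
t: 9.1
tcp_pos: [452.3, -82.6, 16.2]
tool_rot: [[-0.924, 0.382, 0.001], [0.382, 0.924, -0.001], [-0.001, -0.0, -1.0]]
wrist_force: [-0.1, 0.8, 0.9]
grip_width: 86.8
gripper_force: 0.0
```

Emit:
drive_tool(
  deltas=[
    [0,0,0,0,0,0,0.7],
    [0,0,0,0,0,0,0.5],
    [0,0,0,0,0,0,0.35],
    [0,0,0,0,0,0,0.2],
    [0,0,0,0,0,0,0.1],
    [0,0,0,0,0,0,0.1],
    [0,0,0,0,0,0,0.1],
    [0,0,0,0,0,0,0.1],
  ],
)

```text
t: 9.9
tcp_pos: [451.6, -82.0, 15.5]
tool_rot: [[-0.925, 0.381, -0.0], [0.381, 0.925, -0.0], [0.0, -0.0, -1.0]]
wrist_force: [-0.5, 0.3, 0.1]
grip_width: 31.0
gripper_force: 0.0
```

Emit:
drive_tool(
  deltas=[
    [0,0,0,0,0,0,0],
    [0,0,0,0,0,0,0],
    [0,0,0,0,0,0,0],
    [0,0,0,0,0,0,0],
    [0,0,0,0,0,0,0],
  ],
)

```text
t: 10.4
tcp_pos: [451.6, -82.0, 15.6]
tool_rot: [[-0.925, 0.381, 0.0], [0.381, 0.925, 0.0], [-0.0, 0.0, -1.0]]
wrist_force: [-0.0, 1.3, 0.4]
grip_width: 21.6
gripper_force: 29.5
```

Emit:
drive_tool(
  deltas=[
    [0,0,10,0,0,0,0],
    [0,0,30,0,0,0,0],
    [0,0,35,0,0,0,0],
    [10,-8,30,0,0,0,0],
    [30,-25,0,0,0,0,0],
    [35,-30,0,0,0,0,0],
    [35,-30,0,0,0,0,0],
    [35,-30,0,0,0,0,0],
  ],
)

```text
t: 11.2
tcp_pos: [598.1, -205.6, 120.9]
tool_rot: [[-0.925, 0.38, -0.0], [0.38, 0.925, 0.0], [0.0, 0.0, -1.0]]
wrist_force: [0.4, 0.5, 0.7]
grip_width: 21.8
gripper_force: 29.6
```

Emit:
drive_tool(
  deltas=[
    [25,-20,0,0,0,0,0],
    [10,-10,0,0,0,0,0],
    [0,0,0,0,0,0,0],
    [0,0,0,0,0,0,0],
    [0,0,0,0,0,0,0],
  ],
)

```text
t: 11.7
tcp_pos: [631.1, -234.1, 120.9]
tool_rot: [[-0.925, 0.38, -0.0], [0.38, 0.925, 0.001], [0.0, 0.001, -1.0]]
wrist_force: [0.4, 0.2, -0.9]
grip_width: 21.8
gripper_force: 29.6
```

```bash
python3 chk.py 2 632 -234 60 45  632 -234 149 30 632 -235 115 50
```

```text
scene [632.0, -234.0, 60.0, 45.0] c 632.0 -233.9 d 61 z 59.6
scene [632.0, -234.0, 149.0, 30.0] c 640.4 -239.0 d 39 z 148.3
scene [632.0, -235.0, 115.0, 50.0] c 631.7 -234.4 d 71 z 114.9
side [632.0, -234.0, 60.0, 45.0] c 631.1 -236.7 d 65 z 58.2
side [632.0, -234.0, 149.0, 30.0] c 624.0 -255.5 d 20 z 148.6
side [632.0, -235.0, 115.0, 50.0] c 630.7 -237.1 d 74 z 114.4
11.8 [ 631.3 -233.9  121. ]
```

The disc and ramekin centres agree to within about 0.5 mm in both views, so I'm lowering the lid.

Emit:
drive_tool(
  deltas=[
    [0,0,-15,0,0,0,0],
    [0,0,-15,0,0,0,0],
    [0,0,-8,0,0,0,0],
    [0,0,-4,0,0,0,0],
    [0,0,-2,0,0,0,0],
    [0,0,-1,0,0,0,0],
    [0,0,0,0,0,0,0],
    [0,0,0,0,0,0,0],
  ],
)

```text
t: 12.6
tcp_pos: [631.9, -235.2, 75.9]
tool_rot: [[-0.925, 0.381, 0.001], [0.381, 0.925, -0.0], [-0.001, -0.0, -1.0]]
wrist_force: [0.6, 0.3, 0.0]
grip_width: 21.7
gripper_force: 29.6
```

Emit:
drive_tool(
  deltas=[
    [0,0,-0.7,0,0,0,0],
    [0,0,-0.5,0,0,0,0],
    [0,0,0,0,0,0,0],
    [0,0,0,0,0,0,0],
  ],
)

```text
t: 13.0
tcp_pos: [632.0, -235.3, 75.7]
tool_rot: [[-0.925, 0.381, 0.001], [0.381, 0.925, -0.0], [-0.001, 0.0, -1.0]]
wrist_force: [-3.1, 1.7, 10.2]
grip_width: 21.7
gripper_force: 29.4
```

Emit:
drive_tool(
  deltas=[
    [0,0,0.5,0,0,0,0.3],
    [0,0,0,0,0,0,0.5],
    [0,0,0,0,0,0,0.8],
    [0,0,0,0,0,0,1],
    [0,0,0,0,0,0,1],
    [0,0,10,0,0,0,1],
    [0,0,40,0,0,0,1],
    [0,0,40,0,0,0,1],
  ],
)

```text
t: 13.8
tcp_pos: [631.0, -234.9, 165.9]
tool_rot: [[-0.924, 0.381, -0.002], [0.381, 0.924, -0.0], [0.002, -0.001, -1.0]]
wrist_force: [1.1, -0.2, 0.5]
grip_width: 74.0
gripper_force: 0.0
```

Emit:
drive_tool(
  deltas=[
    [-15,40,0,0,0,0,1],
    [-15,40,0,0,0,0,1],
    [-15,40,0,0,0,0,1],
    [-15,40,0,0,0,0,1],
    [-15,40,0,0,0,0,1],
    [-15,40,0,0,0,0,1],
    [-15,40,0,0,0,0,1],
    [-15,40,0,0,0,0,1],
  ],
)

```text
t: 14.6
tcp_pos: [511.0, 86.3, 165.7]
tool_rot: [[-0.924, 0.381, 0.001], [0.381, 0.924, 0.001], [-0.0, 0.001, -1.0]]
wrist_force: [-0.3, 0.0, -0.5]
grip_width: 87.5
gripper_force: 0.0
```

Emit:
drive_tool(
  deltas=[
    [-15,40,0,0,0,0,1],
    [-15,40,0,0,0,0,1],
    [-15,40,0,0,0,0,1],
    [-10,30,0,0,0,0,1],
    [-5,20,0,0,0,0,1],
    [0,0,0,0,0,0,1],
    [0,0,0,0,0,0,1],
    [0,0,0,0,0,0,1],
  ],
)

```text
t: 15.4
tcp_pos: [452.2, 253.7, 165.2]
tool_rot: [[-0.924, 0.383, 0.0], [0.383, 0.924, -0.0], [-0.0, 0.0, -1.0]]
wrist_force: [-0.0, 0.0, 0.3]
grip_width: 87.1
gripper_force: 0.0
```

```bash
python3 chk.py 3 632 -234 104 45  632 -234 70 45 451 258 95 45
```

```text
scene [632.0, -234.0, 104.0, 45.0] c 631.5 -235.3 d 23 z 103.5
scene [632.0, -234.0, 70.0, 45.0] c 630.4 -235.5 d 75 z 70.0
scene [451.0, 258.0, 95.0, 45.0] c 448.9 256.2 d 61 z 94.3
side [632.0, -234.0, 104.0, 45.0] c 633.0 -238.0 d 25 z 102.7
side [632.0, -234.0, 70.0, 45.0] c 631.9 -238.0 d 74 z 69.1
side [451.0, 258.0, 95.0, 45.0] c 455.4 256.1 d 63 z 92.9
15.5 [452.1 253.8 165.1]
```

Emit:
drive_tool(
  deltas=[
    [-0.5,4.5,-20,0,0,0,1],
    [0,0,-35,0,0,0,1],
    [0,0,-35,0,0,0,1],
    [0,0,-22,0,0,0,1],
    [0,0,-12,0,0,0,1],
    [0,0,0,0,0,0,1],
    [0,0,0,0,0,0,1],
  ],
)

```text
t: 16.2
tcp_pos: [451.8, 259.4, 41.7]
tool_rot: [[-0.924, 0.382, 0.001], [0.382, 0.924, 0.0], [-0.001, 0.001, -1.0]]
wrist_force: [1.2, 0.4, -0.6]
grip_width: 87.0
gripper_force: 0.0
```

Emit:
drive_tool(
  deltas=[
    [0,0,0,0,0,0,0.8],
    [0,0,0,0,0,0,0.6],
    [0,0,0,0,0,0,0.5],
    [0,0,0,0,0,0,0.4],
    [0,0,0,0,0,0,0.3],
    [0,0,0,0,0,0,0.3],
    [0,0,0,0,0,0,0.3],
    [0,0,0,0,0,0,0.3],
  ],
)

```text
t: 17.0
tcp_pos: [451.2, 259.6, 40.9]
tool_rot: [[-0.925, 0.381, 0.0], [0.381, 0.925, 0.0], [-0.0, 0.0, -1.0]]
wrist_force: [0.1, 1.5, 1.4]
grip_width: 52.9
gripper_force: 30.0
```

Emit:
drive_tool(
  deltas=[
    [0,0,10,0,0,0,0.3],
    [0,0,30,0,0,0,0.3],
    [0,0,40,0,0,0,0.3],
    [0,0,30,0,0,0,0.3],
    [10,-10,10,0,0,0,0.3],
    [19,-35,0,0,0,0,0.3],
    [20,-37,0,0,0,0,0.3],
    [20,-37,0,0,0,0,0.3],
  ],
)

```text
t: 17.8
tcp_pos: [520.5, 138.3, 160.6]
tool_rot: [[-0.925, 0.381, -0.001], [0.381, 0.925, -0.0], [0.0, -0.0, -1.0]]
wrist_force: [0.6, 0.7, -2.3]
grip_width: 52.7
gripper_force: 30.0
```

Emit:
drive_tool(
  deltas=[
    [20,-37,0,0,0,0,0.3],
    [20,-37,0,0,0,0,0.3],
    [20,-37,0,0,0,0,0.3],
    [20,-37,0,0,0,0,0.3],
    [20,-37,0,0,0,0,0.3],
    [20,-37,0,0,0,0,0.3],
    [15,-25,0,0,0,0,0.3],
    [5,-15,0,0,0,0,0.3],
  ],
)

```text
t: 18.6
tcp_pos: [660.1, -125.9, 159.8]
tool_rot: [[-0.923, 0.384, -0.001], [0.384, 0.923, -0.002], [0.0, -0.003, -1.0]]
wrist_force: [-0.8, 1.1, -2.0]
grip_width: 52.5
gripper_force: 30.0
```

Emit:
drive_tool(
  deltas=[
    [0,0,0,0,0,0,0.3],
    [0,0,0,0,0,0,0.3],
    [0,0,0,0,0,0,0.3],
  ],
)

```text
t: 18.9
tcp_pos: [659.8, -120.3, 160.4]
tool_rot: [[-0.925, 0.38, -0.001], [0.38, 0.925, 0.001], [0.001, 0.0, -1.0]]
wrist_force: [-0.3, 0.3, -2.2]
grip_width: 52.9
gripper_force: 30.0
```

Emit:
drive_tool(
  deltas=[
    [0,-3,-20,0,0,0,0.3],
    [0,0,-30,0,0,0,0.3],
    [0,0,-25,0,0,0,0.3],
    [0,0,-15,0,0,0,0.3],
    [0,0,-6,0,0,0,0.3],
    [0,0,-3,0,0,0,0.3],
    [0,0,0,0,0,0,0.3],
    [0,0,0,0,0,0,0.3],
  ],
)

```text
t: 19.7
tcp_pos: [660.8, -124.7, 63.0]
tool_rot: [[-0.925, 0.381, 0.002], [0.381, 0.925, -0.0], [-0.001, 0.0, -1.0]]
wrist_force: [0.2, -0.4, -0.9]
grip_width: 52.6
gripper_force: 30.0
```

Emit:
drive_tool(
  deltas=[
    [0,0,-1,0,0,0,0.3],
    [0,0,-0.8,0,0,0,0.3],
    [0,0,0,0,0,0,0.3],
    [0,0,0,0,0,0,0.3],
  ],
)

```text
t: 20.1
tcp_pos: [660.1, -124.6, 60.1]
tool_rot: [[-0.925, 0.381, 0.0], [0.381, 0.925, -0.0], [-0.0, -0.0, -1.0]]
wrist_force: [-1.1, 0.1, -1.3]
grip_width: 53.0
gripper_force: 30.0
```

Emit:
drive_tool(
  deltas=[
    [0,1,-0.8,0,0,0,0.3],
    [0,0,-0.7,0,0,0,0.3],
    [0,0,0,0,0,0,0.3],
    [0,0,0,0,0,0,0.3],
  ],
)

```text
t: 20.5
tcp_pos: [660.4, -123.5, 59.0]
tool_rot: [[-0.925, 0.381, 0.001], [0.381, 0.925, 0.0], [-0.0, 0.0, -1.0]]
wrist_force: [-1.6, 1.1, 4.1]
grip_width: 52.8
gripper_force: 29.9
```

Emit:
drive_tool(
  deltas=[
    [0,0,0,0,0,0,0.7],
    [0,0,0,0,0,0,0.9],
    [0,0,0,0,0,0,1],
    [0,0,0,0,0,0,1],
    [0,0,15,0,0,0,1],
    [0,0,35,0,0,0,1],
    [0,0,40,0,0,0,1],
    [0,0,20,0,0,0,1],
  ],
)

```text
t: 21.3
tcp_pos: [661.3, -124.5, 173.3]
tool_rot: [[-0.924, 0.382, 0.004], [0.382, 0.924, -0.001], [-0.004, 0.001, -1.0]]
wrist_force: [-0.2, -0.4, 0.1]
grip_width: 86.7
gripper_force: 0.0
```

Emit:
drive_tool(
  deltas=[
    [-20,20,0,0,0,-0.12,1],
    [-30,31,0,0,0,-0.12,1],
    [-30,31,0,0,0,-0.12,1],
    [-30,31,0,0,0,-0.12,1],
    [-30,31,0,0,0,-0.12,1],
    [-30,31,0,0,0,-0.12,1],
    [-20,20,0,0,0,-0.12,1],
    [-13,15,0,0,0,-0.11,1],
  ],
)

```text
t: 22.1
tcp_pos: [468.1, 75.7, 170.2]
tool_rot: [[-0.274, 0.962, 0.0], [0.962, 0.274, 0.001], [0.001, 0.0, -1.0]]
wrist_force: [0.4, 0.3, 0.4]
grip_width: 86.9
gripper_force: 0.0
```

Emit:
drive_tool(
  deltas=[
    [0,0,0,0,0,0,1],
    [0,0,0,0,0,0,1],
  ],
)

```text
t: 22.3
tcp_pos: [469.5, 74.6, 170.4]
tool_rot: [[-0.28, 0.96, 0.001], [0.96, 0.28, 0.001], [0.001, 0.001, -1.0]]
wrist_force: [1.2, -0.5, -0.2]
grip_width: 86.9
gripper_force: 0.0
```

```bash
python3 chk.py 4 660 -123 113 45  457 87 85 40
```

```text
scene [660.0, -123.0, 113.0, 45.0] c 660.3 -123.7 d 54 z 112.3
scene [457.0, 87.0, 85.0, 40.0] c 458.9 89.1 d 66 z 84.3
side [660.0, -123.0, 113.0, 45.0] c 663.0 -125.1 d 57 z 111.2
side [457.0, 87.0, 85.0, 40.0] c 459.1 85.7 d 69 z 83.3
22.4 [469.8  73.6 170.1]
```

Emit:
drive_tool(
  deltas=[
    [-6,7,0,0,0,-0.03,1],
    [-6,6.5,-20,0,0,-0.02,1],
    [0,0,0,0,0,0,1],
    [0,0,-20,0,0,0,1],
    [0,0,0,0,0,0,1],
    [0,0,0,0,0,0,1],
  ],
)

```text
t: 23.0
tcp_pos: [457.5, 87.0, 130.3]
tool_rot: [[-0.228, 0.974, -0.0], [0.974, 0.228, -0.002], [-0.002, -0.001, -1.0]]
wrist_force: [0.2, -0.2, 0.5]
grip_width: 87.1
gripper_force: 0.0
```

Emit:
drive_tool(
  deltas=[
    [0,0,-20,0,0,0,1],
    [0,0,-30,0,0,0,1],
    [0,0,-25,0,0,0,1],
    [0,0,-16,0,0,0,1],
    [0,0,-8,0,0,0,1],
    [0,0,0,0,0,0,1],
    [0,0,0,0,0,0,1],
  ],
)

```text
t: 23.7
tcp_pos: [457.9, 88.2, 31.7]
tool_rot: [[-0.229, 0.973, 0.001], [0.973, 0.229, -0.0], [-0.001, 0.001, -1.0]]
wrist_force: [-0.3, -0.2, 0.8]
grip_width: 86.6
gripper_force: 0.0
```

Emit:
drive_tool(
  deltas=[
    [0,0,0,0,0,0,0.8],
    [0,0,0,0,0,0,0.6],
    [0,0,0,0,0,0,0.5],
    [0,0,0,0,0,0,0.4],
    [0,0,0,0,0,0,0.4],
    [0,0,0,0,0,0,0.4],
    [0,0,0,0,0,0,0.4],
  ],
)

```text
t: 24.4
tcp_pos: [457.4, 88.4, 31.0]
tool_rot: [[-0.229, 0.973, 0.001], [0.973, 0.229, -0.0], [-0.0, 0.001, -1.0]]
wrist_force: [-0.1, 1.4, 5.1]
grip_width: 60.7
gripper_force: 30.0
```

Emit:
drive_tool(
  deltas=[
    [0,0,10,0,0,0,0.4],
    [0,0,25,0,0,0,0.4],
    [0,0,25,0,0,0,0.4],
    [20,8,0,0,0,0,0.4],
    [30,12,0,0,0,0,0.4],
    [30,12,0,0,0,0,0.4],
    [30,12,0,0,0,0,0.4],
    [30,12,0,0,0,0,0.4],
  ],
)

```text
t: 25.2
tcp_pos: [597.5, 144.4, 90.5]
tool_rot: [[-0.229, 0.973, -0.001], [0.973, 0.229, -0.002], [-0.001, -0.002, -1.0]]
wrist_force: [-0.1, -0.8, -2.1]
grip_width: 60.6
gripper_force: 30.0
```

Emit:
drive_tool(
  deltas=[
    [30,12,0,0,0,0,0.4],
    [20,7,0,0,0,0,0.4],
    [10,3,0,0,0,0,0.4],
    [0,0,0,0,0,0,0.4],
    [0,0,0,0,0,0,0.4],
    [0,0,0,0,0,0,0.4],
  ],
)

```text
t: 25.8
tcp_pos: [656.1, 165.6, 90.9]
tool_rot: [[-0.229, 0.974, -0.001], [0.974, 0.229, -0.001], [-0.001, -0.001, -1.0]]
wrist_force: [-0.4, 0.4, -2.8]
grip_width: 60.6
gripper_force: 30.0
```

```bash
python3 chk.py 5 658 166 145 35
```

```text
scene [658.0, 166.0, 145.0, 35.0] c 656.2 164.7 d 62 z 143.9
side [658.0, 166.0, 145.0, 35.0] c 660.0 161.1 d 66 z 143.5
25.9 [656.4 166.   91. ]
```

Emit:
drive_tool(
  deltas=[
    [0.5,2,-20,0,0,0,0.4],
    [0,0,-18,0,0,0,0.4],
    [0,0,-8,0,0,0,0.4],
    [0,0,-4,0,0,0,0.4],
    [0,0,-1.5,0,0,0,0.4],
    [0,0,0,0,0,0,0.4],
    [0,0,0,0,0,0,0.4],
  ],
)

```text
t: 26.6
tcp_pos: [658.1, 168.0, 39.9]
tool_rot: [[-0.229, 0.973, 0.001], [0.973, 0.229, -0.001], [-0.001, 0.001, -1.0]]
wrist_force: [0.9, -0.3, -2.5]
grip_width: 60.8
gripper_force: 30.0
```

Emit:
drive_tool(
  deltas=[
    [0,0,-1,0,0,0,0.4],
    [0,0,-0.7,0,0,0,0.4],
    [0,0,0,0,0,0,0.4],
    [0,0,0,0,0,0,0.4],
  ],
)

```text
t: 27.0
tcp_pos: [657.6, 168.2, 37.5]
tool_rot: [[-0.229, 0.973, 0.0], [0.973, 0.229, -0.001], [-0.001, 0.0, -1.0]]
wrist_force: [-0.6, -0.8, -3.9]
grip_width: 60.6
gripper_force: 30.0
```

Emit:
drive_tool(
  deltas=[
    [0,0,-0.6,0,0,0,0.4],
    [0,0,-0.6,0,0,0,0.4],
    [0,0,0,0,0,0,0.4],
    [0,0,0,0,0,0,0.4],
  ],
)

```text
t: 27.4
tcp_pos: [657.7, 168.1, 37.1]
tool_rot: [[-0.229, 0.973, 0.0], [0.973, 0.229, -0.0], [-0.0, 0.0, -1.0]]
wrist_force: [-2.4, -0.3, 4.9]
grip_width: 60.4
gripper_force: 30.0
```

Emit:
drive_tool(
  deltas=[
    [0,0,0,0,0,0,0.75],
    [0,0,0,0,0,0,0.9],
    [0,0,0,0,0,0,1],
    [0,0,0,0,0,0,1],
    [0,0,15,0,0,0,1],
    [0,0,35,0,0,0,1],
    [0,0,40,0,0,0,1],
    [0,0,40,0,0,0,1],
  ],
)

```text
t: 28.2
tcp_pos: [657.5, 167.8, 168.8]
tool_rot: [[-0.229, 0.973, 0.001], [0.973, 0.229, -0.001], [-0.001, 0.0, -1.0]]
wrist_force: [1.0, 0.5, 0.6]
grip_width: 86.9
gripper_force: 0.0
```

Emit:
drive_tool(
  deltas=[
    [-20,0,30,0,0,0,1],
    [-40,0,0,0,0,0,1],
    [-40,0,0,0,0,0,1],
    [-30,0,0,0,0,0,1],
    [0,0,0,0,0,0,1],
    [0,0,0,0,0,0,1],
    [0,0,0,0,0,0,1],
  ],
)

```text
t: 28.9
tcp_pos: [528.6, 168.0, 197.1]
tool_rot: [[-0.229, 0.973, 0.002], [0.973, 0.229, -0.0], [-0.001, 0.001, -1.0]]
wrist_force: [0.6, -0.7, 0.1]
grip_width: 87.1
gripper_force: 0.0
```

```bash
python3 chk.py 6 658 167 91 35 660 -123 113 45 632 -234 104 30 632 -234 70 45; python3 -c "
import cv2;cv2.imwrite('pics/crop6.png',cv2.resize(cv2.imread('pics/scene6.png')[100:310,140:420],None,fx=2.8,fy=2.8,interpolation=3))"
```

```text
scene [658.0, 167.0, 91.0, 35.0] c 657.4 166.1 d 64 z 90.6
scene [660.0, -123.0, 113.0, 45.0] c 660.2 -124.2 d 56 z 112.3
scene [632.0, -234.0, 104.0, 30.0] c 632.6 -235.8 d 23 z 103.5
scene [632.0, -234.0, 70.0, 45.0] c 631.7 -235.4 d 74 z 70.1
side [658.0, 167.0, 91.0, 35.0] c 657.4 163.9 d 63 z 88.8
side [660.0, -123.0, 113.0, 45.0] c 660.9 -126.5 d 60 z 111.2
side [632.0, -234.0, 104.0, 30.0] c 630.3 -237.8 d 23 z 102.5
side [632.0, -234.0, 70.0, 45.0] c 632.0 -238.9 d 73 z 69.1
29.0 [528.6 167.6 196.6]
```

View pics/crop6.png

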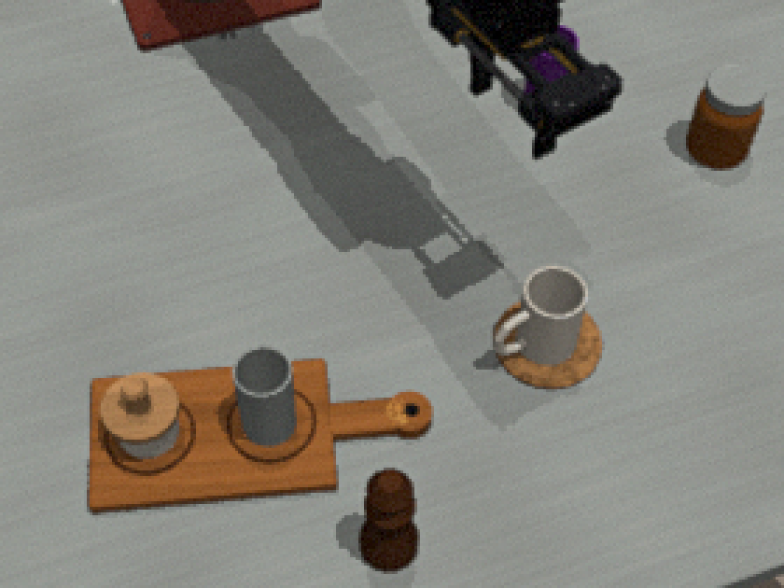

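The crop shows the ramekin with its lid at (140,420), the tumbler at (265,400) and the mug on the mat at (552,320). All are upright and centred within about 4 mm, and the arm is clear.

```bash
python3 -c "
from station import arm
print(arm.job_done())"
```

```text
the job is handed in; nothing more can be done
None
```

I handed the job in at about 29 s: the lidded ramekin, tumbler and mug all stand upright and released, within about 4 mm of their targets by the cameras, and I never touched the mill, bowl, jar or purple tumbler; the hand-in returned no verdict.

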